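Turn the vial warmer up four clicks and set it

TASK

The samples in the vial warmer need more heat: push the orange wing of its black click-stop dial round with a fingertip, clockwise seen from above, exactly four clicks from where it stands, without ever going on to a fifth. Then press the green button beside the dial right down with a fingertip to set it, and let it come up again. Do not pinch the wing, and leave the two sample vials, the loose cap and the empty vial where they are.

Things in the scene. Friction and masses are not known exactly. Their poses are not given: they have to be found in the camera images.
- warmer: Vial warmer, fixed: white case, 210 (x) by 250 mm (y), flat grey top 60 mm above the worktop. Origin: centre of its underside; z up, x to its back. Its front part (x -105 to 33 mm) carries the dial (axis at x -45, y 40) and the green button (x -55, y -80); the back part is an aluminium block, as high, with wells at x 68, y -75, 0, 75. White dots mark the dial's eight stops, 30 degrees apart.
- dial (a joint): Dial angle in rad, growing clockwise seen from above; eight click stops 30 degrees (0.5236) apart from 0 to 3.665. Starts at rest in one of the first 3. At 0 the wing points along the warmer's -y, at 1.571 along its -x. Leaving a stop takes 0.13 N m (3 to 5 N at mid-wing); by two thirds of the way at latest it snaps by itself into the next stop and stays there.
- dial_centre (a point): Point on the dial's axis, on the top face of the black disc (96 mm across, 10 mm high, its top face 71 mm above the worktop). The point's x axis and y axis turn with the dial: the wing points along its -y.
- wing_tip (a point): Top of the wing's outer end, 44 mm from the dial's axis, 19.5 mm above the disc's top face. The wing is an upright orange rib on the disc with a white line along its middle: 14 mm thick, standing radially from 8 to 46 mm from the axis on one side only; the rest of the disc is bare.
- wing_lead: The wing's half that goes in front when the dial turns clockwise (5.5 mm thick, its outer face 7 mm from the wing's middle plane). Origin in the wing's middle plane at its foot, 27 mm from the dial's axis. Contact with both halves at once counts as a pinch.
- wing_trail: The wing's other half, the one to push for clockwise turning (mirror image of the leading half, same origin).
- set_button (a joint): Travel of the green push button in m: 0 up, 0.006 fully down; sprung, needs 5 N fully down.
- set_button_top (a point): Centre of the top face of the green button's round cap (26 mm across), 82 mm above the worktop, pressed straight down.
- sample_vial_1: Capped glass vial with soil, 46 mm across, 90 mm tall, standing loose in the well at y +75 mm, its top 114 mm above the worktop. Origin: centre of its underside. Leave alone.
- sample_vial_2: The same kind of vial, in the middle well. Leave alone.
- cap_loose: White ribbed screw cap, 44 mm across, 23 mm high, lying on the worktop right of the warmer. Origin: centre of its underside. Leave alone.
- vial_empty: Empty clear glass vial, 46 mm across, 82 mm tall, standing on the worktop right of the warmer. Origin: centre of its underside. Leave alone.

How it is judged:
By the outcome, as a careful person would: the job done as asked, in the order asked, and still so for the second after the job is handed in, with the robot touching nothing.
It also fails if it takes over 48 s, if anything falls off the work surface, if the arm or the gripper's body presses on something with over 40 N, if the wrist force passes 120 N, or if a joint passes its speed limit or range.

ROBOT

A 6-joint arm with a two-finger parallel gripper is mounted at the origin on a cart in front of the work surface, level with it; the furniture and walls round the work are solid. World frame = base frame: x ahead of the robot, y to its left, z up, the work surface at z = 0. Lengths are in m, angles in rad, forces in N, time in s.
With the tool pointing down it reaches from about 0.375 to 0.9 m from the base axis. Payload 3.1 kg.
Tool frame: the origin (TCP) lies midway between the tips of the shut fingers; the grasp point (between the pads) lies 19 mm behind it; z points along the fingers, y is the line along which they close (so a half turn about z gives the same grasp; the last joint's range is limited). The gripper opens to 85 mm and grips with 20 to 120 N. Pads are 22 mm wide; open, the fingers measure 114 mm over their backs; the gripper's body (76 mm by 85 mm) begins 54 mm behind the grasp point. The pads swing forward as they close: fully open they stand 13 mm farther back than shut.
Start: joints at [-1.399, 0.527, 1.433, -0, 1.181, -0.178], TCP at [0.215, -0.587, 0.231] pointing down, gripper open.
Joint ranges: [-3.08, 3.08], [-0.75, 2.2], [0.22, 2.44], [-1.43, 4.57], [0, 2.65], [-2.85, 2.85]. Speed limits (rad/s): [2.79, 2.79, 3.14, 3.14, 3.14, 3.14].

INTERFACE

Orientations are given as a unit quaternion [x, y, z, w].
In Python, from station import manip gives the robot as it stands.
- The arm moves only by the tool step_arm, never from a script. Its argument "targets" is text: rows parted by semicolons, each of 4 numbers parted by spaces: the shift along the tool's x, y, z in mm, then the turn about the tool's z in degrees. A call has 1 to 12 rows; each row is the pose to reach, as a shift and turn from the pose commanded when the call began, along the tool's axes at that moment; what a row does not reach only later rows make up. A row lasts 1/10 s, in which the tool goes at most 50 mm and 8.59 degrees, less where a joint would pass 70% of its speed; a pose out of reach is approached as far as the arm can. A call with a gripper value outside its range is refused whole. "gripper" is the closure, from 0 (fully open) to 1 (shut), set as the call begins (left out, the last holds). The fingers move at their own pace and stop on an object; "squeeze" is the grip in N (left out, the last holds). Time passes only in rows, so rows that repeat a pose let the fingers close. It gives the time, the measured TCP pose, the force, the opening and the grip force at its end, in the units of the state.
- manip.sense(): the state, without advancing time (a new reading comes with each control period).
- manip.snapshot(name): name is "scene" or "top" or "wrist"; returns the picture (400x640x3 uint8, red, green, blue); there is no depth.
- manip.get_calibration(name): a dict with "fov_y" (degrees; the focal length in pixels is half the picture's height over the tangent of half this angle, whatever the lens; pixels are square), "cx", "cy" (the principal point, pixels), "extrinsics" (4x4, takes a point from camera to world coordinates); the wrist camera has in their place "tool_from_camera" (4x4, takes a point from camera to tool coordinates, whose origin is the TCP and whose axes are the flange's). Camera axes: x right, y down, z forward; pixel columns grow to the right and rows downward; lengths in m; the calibration is good to about 2 mm. The wrist camera is an equidistant fisheye: a pixel r from the principal point sees the ray r / f radians off the axis. A picture is of the moment at which its call begins: read the wrist's pose just before it. get_calibration takes no time and is no camera call.
- manip.sign_off(): hands the job in; it is judged then, once.
Trained networks look in the newest picture that a camera, given by its name, has taken for a name from the list of things; names that differ only in an ending like _2 or _b are one class to them, and where a whole thing is asked for, a point or a joint stands for the part that bears it (a point fixed in the world has none). Each returns a list of dicts, best first, with "p" (0 to 1); they miss things now and then, are a little off and sometimes report something else, mostly with a low value. They report only what shows in the picture. A call takes as long as a camera call.
- manip.recognise(camera, query): "position" ([column, row] in pixels, amid what is visible of it).
- manip.masks_of(camera, query): "pixels" (400x640 bool, what is visible of it) and "position" ([column, row] in pixels, amid what is visible of it).
- manip.mark_of(camera, query): "position" ([column, row] in pixels: a listed point, or the origin of a listed thing).
The state is a dict: "t": time; "q": joint angles; "qd": joint speeds; "tau": joint torques, N m; "tcp_pos": TCP position; "tool_rot": TCP orientation; "force": force on the tool from outside, world axes, zero at the start; "ft_torque": the same for the moment, N m; "finger_gap": opening from 0.0 (shut) to 1.0 (fully open); "gripper_force": force on a finger pad.
Only numpy, scipy, OpenCV 4.12 (cv2) and the standard library are available. Lean on these libraries where they do the work, as an engineer would, in place of code of your own. Each camera call takes 0.05 s, during which the arm holds its last target. There are 200 camera calls.

## Working session

There is one attempt and no reset: what is moved stays moved. The work goes in short steps, Python scripts to look and compute and a tool call to move; the robot and the scene stay as the last step left them, time stands still between calls to the robot, and variables do not carry over. Pictures are saved under pics/ and viewed, at most 10 in all, crops included, and the job is handed in when it is done.

Besides the shell and the picture viewer there is one more tool, called as a command line: name --argument value ..., lists and objects as JSON in quotes. step_arm: Moves the arm, as the interface text tells. Its arguments: {"type":"object","properties":{"targets":{"type":"string"},"gripper":{"type":"number"},"squeeze":{"type":"number"}},"required":["targets"]}

```bash
mkdir -p pics; cat > h.py <<'E'
import numpy as np, cv2
from station import manip
from scipy.spatial.transform import Rotation as R
def ray(cam,px,st=None):
    c=manip.get_calibration(cam); f=200/np.tan(np.radians(c["fov_y"]/2))
    u=(np.array(px,float)-[c["cx"],c["cy"]])/f
    if cam=="wrist":
        r=np.linalg.norm(u); d=np.array([*(u/max(r,1e-9)*np.sin(r)),np.cos(r)])
        T=np.eye(4); T[:3,:3]=R.from_quat(st["tool_rot"]).as_matrix(); T[:3,3]=st["tcp_pos"]
        E=T@np.array(c["tool_from_camera"])
    else:
        d=np.array([*u,1]); E=np.array(c["extrinsics"])
    d=E[:3,:3]@d; return E[:3,3],d/np.linalg.norm(d)
def tri(rs):
    A=sum(np.eye(3)-np.outer(d,d) for o,d in rs); b=sum((np.eye(3)-np.outer(d,d))@o for o,d in rs)
    return np.linalg.solve(A,b)
def atz(r,z): return r[0]+r[1]*(z-r[0][2])/r[1][2]
def save(n,im): cv2.imwrite("pics/"+n+".png",im[:,:,::-1])
E
python3 - <<'E'
from h import *
print({k:v for k,v in manip.sense().items()})
H=dict(dial_centre=.071,wing_tip=.0905,set_button_top=.082,warmer=0,sample_vial_1=.024,vial_empty=0,cap_loose=0)
ims=[]
P={}
for c in("scene","top"):
    im=manip.snapshot(c); ims.append(im)
    for k,h in H.items():
        m=manip.mark_of(c,k)
        for x in m[:2]:
            r=ray(c,x["position"]); print(c,k,round(x["p"],2),np.round(x["position"]),atz(r,h).round(4))
        if m: P.setdefault(k,[]).append(ray(c,m[0]["position"]))
for k,v in P.items():
    if len(v)>1: print(k,tri(v).round(4))
im=np.vstack(ims); save("a",cv2.resize(im,(480,600)))
save("top",ims[1]);save("scene",ims[0])
E
```

```text
{'t': 0.0, 'q': array([-1.39847808e+00,  5.28495626e-01,  1.43395830e+00, -3.22211925e-06,
        1.18138551e+00, -1.78500330e-01]), 'qd': array([ 8.86403626e-04,  4.27720129e-05,  7.87174672e-04, -4.39512769e-04,
       -1.67673260e-03, -2.47460069e-04]), 'tau': array([-8.32644673e-04, -4.42354345e+01, -1.78025436e+01, -1.35716355e-04,
        8.27031385e-03,  2.41525430e-05]), 'tcp_pos': array([ 0.21468869, -0.58617798,  0.23029772]), 'tool_rot': array([ 9.84654468e-01,  1.74511652e-01,  1.98269969e-06, -1.12339145e-03]), 'force': array([ 0.15632492,  0.21323815, -0.3162121 ]), 'ft_torque': array([-0.00079367,  0.06117266, -0.01617412]), 'gripper_force': 0.0, 'finger_gap': 0.9962550353064376}
scene dial_centre 0.62 [277. 222.] [0.5103 0.3467 0.071 ]
scene wing_tip 0.65 [294. 211.] [0.4973 0.3085 0.0905]
scene set_button_top 0.55 [300. 193.] [0.5756 0.2405 0.082 ]
scene warmer 0.57 [266. 237.] [0.5626 0.3492 0.    ]
scene warmer 0.52 [346. 202.] [0.5866 0.0819 0.    ]
scene sample_vial_1 0.76 [242. 222.] [0.6224 0.3809 0.024 ]
scene sample_vial_1 0.55 [223. 243.] [0.5653 0.4554 0.0
[... 213 characters left out ...]
3095 0.0905]
top set_button_top 0.42 [323. 183.] [0.5633 0.2496 0.082 ]
top warmer 0.63 [281. 189.] [0.5695 0.3515 0.    ]
top sample_vial_1 0.98 [269. 165.] [0.6218 0.3787 0.024 ]
top sample_vial_1 0.61 [234. 182.] [0.578  0.4573 0.024 ]
top vial_empty 0.73 [394. 184.] [0.5843 0.0833 0.    ]
top vial_empty 0.48 [289. 216.] [0.5048 0.3309 0.    ]
top cap_loose 0.68 [418. 245.] [0.4393 0.0303 0.    ]
top cap_loose 0.5 [288. 216.] [0.5044 0.333  0.    ]
dial_centre [0.5044 0.3507 0.0756]
wing_tip [0.4905 0.3106 0.0941]
set_button_top [0.5612 0.2497 0.091 ]
warmer [ 0.5682  0.3494 -0.0023]
sample_vial_1 [0.6227 0.3797 0.0231]
vial_empty [0.5814 0.0841 0.009 ]
cap_loose [ 0.4391  0.0294 -0.0022]
```

```bash
python3 - <<'E'
import cv2
t=cv2.imread("pics/top.png")[110:290,200:440]; s=cv2.imread("pics/scene.png")
import numpy as np
cv2.imwrite("pics/v1.png",cv2.resize(t,None,fx=3.3,fy=3.3,interpolation=cv2.INTER_CUBIC))
from h import *
print(manip.get_calibration("wrist"))
E
```

```text
{'fov_y': 65.70646984690485, 'cx': 314.32438152069875, 'cy': 205.84901980493578, 'tool_from_camera': array([[ 8.39876982e-04, -9.51801645e-01, -3.06713097e-01,
         7.86669277e-02],
       [ 9.99999601e-01,  7.05617757e-04,  5.48618586e-04,
         1.05802962e-04],
       [-3.05753865e-04, -3.06713435e-01,  9.51801857e-01,
        -1.42701358e-01],
       [ 0.00000000e+00,  0.00000000e+00,  0.00000000e+00,
         1.00000000e+00]])}
```

View pics/v1.png

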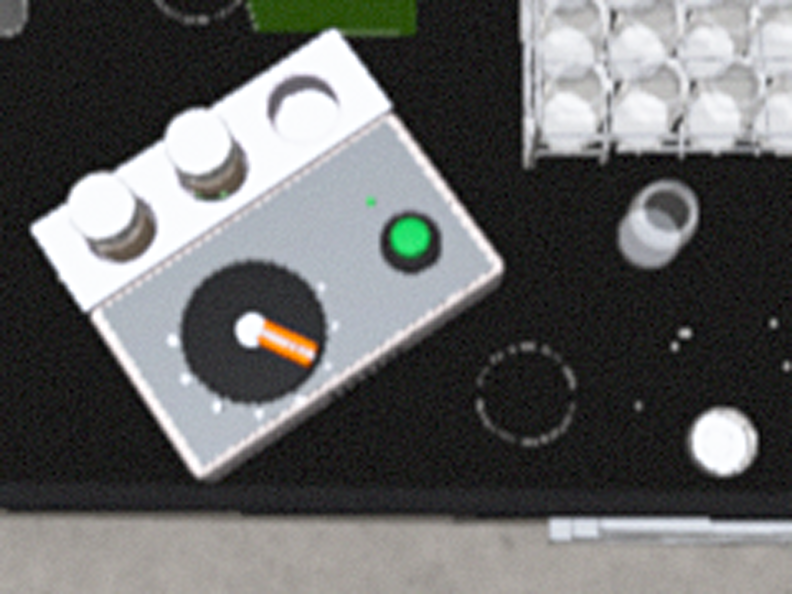

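View pics/scene.png

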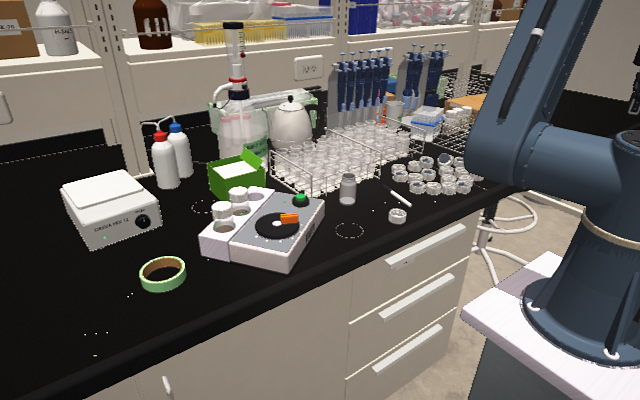

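step_arm --targets "604 -733 -20 -133;604 -733 -20 -133;604 -733 -20 -133;604 -733 -20 -133;604 -733 -20 -133;604 -733 -20 -133;604 -733 -20 -133;604 -733 -20 -133;604 -733 -20 -133;604 -733 -20 -133;604 -733 -20 -133;604 -733 -20 -133" --gripper 1

```text
t: 2.0
tcp_pos: [0.4145, -0.0192, 0.2445]
tool_rot: [0.473, 0.881, 0.0, 0.001]
force: [1.4, -1.0, 0.5]
finger_gap: -0.004
gripper_force: 0.0
```

step_arm --targets "210 278 20 -30;210 278 20 -30;210 278 20 -30;210 278 20 -30;210 278 20 -30;210 278 20 -30;210 278 20 -30;210 278 20 -30;210 278 20 -30;210 278 20 -30"

```text
t: 3.0
tcp_pos: [0.5307, 0.3059, 0.2237]
tool_rot: [0.232, 0.973, -0.001, -0.001]
force: [-0.6, -0.9, -0.5]
finger_gap: -0.004
gripper_force: 0.0
```

```bash
cat > m.py <<'E'
from h import *
import sys,json
def look(tag,names=("dial_centre","wing_tip","set_button_top","sample_vial_1")):
    st=manip.sense(); im=manip.snapshot("wrist"); save(tag,im)
    print("tcp",st["tcp_pos"].round(4),"yaw",round(np.degrees(2*np.arctan2(st["tool_rot"][1],st["tool_rot"][0])),2))
    H=dict(dial_centre=.071,wing_tip=.0905,set_button_top=.082,sample_vial_1=.024)
    for k in names:
        for x in manip.mark_of("wrist",k)[:2]:
            r=ray("wrist",x["position"],st); print(k,round(x["p"],2),np.round(x["position"]),atz(r,H[k]).round(4),*r[0].round(4),*r[1].round(4))
E
python3 -c "
from m import *
look('w1')"
```

```text
tcp [0.5307 0.3059 0.2237] yaw 153.21
dial_centre 0.77 [346. 147.] [0.5064 0.3515 0.071 ] 0.4606 0.3414 0.3665 0.153 0.0336 -0.9877
wing_tip 0.78 [301. 153.] [0.4899 0.3125 0.0905] 0.4606 0.3414 0.3665 0.105 -0.1038 -0.989
set_button_top 0.78 [278. 246.] [0.5643 0.247  0.082 ] 0.4606 0.3414 0.3665 0.3269 -0.2979 -0.8969
sample_vial_1 0.97 [402. 216.] [0.6183 0.3793 0.024 ] 0.4606 0.3414 0.3665 0.416 0.1 -0.9039
sample_vial_1 0.84 [438. 164.] [0.5784 0.4455 0.024 ] 0.4606 0.3414 0.3665 0.3124 0.2762 -0.9089
```

View pics/w1.png

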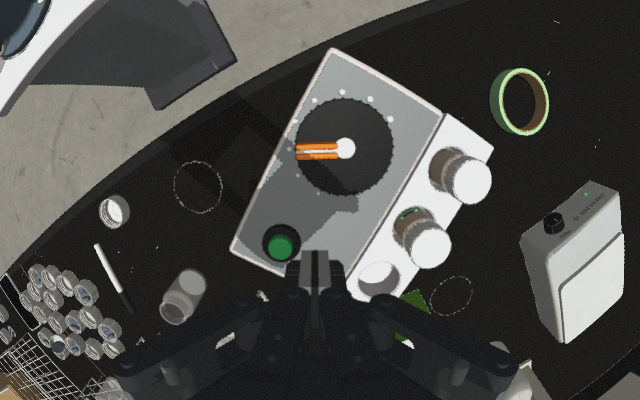

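step_arm --targets "4 0 40 0;6 0 80 0;8 0 105 0;8 0 105 0;8 0 105 0"

```text
t: 3.75
tcp_pos: [0.5247, 0.3102, 0.1193]
tool_rot: [0.232, 0.973, 0.0, 0.0]
force: [0.1, 0.6, 0.2]
finger_gap: -0.003
gripper_force: 0.0
```

```bash
python3 -c "
from m import *
look('w2')
r1=np.array([.4606,.3414,.3665])
d=dict(dial_centre=[.153,.0336,-.9877],wing_tip=[.105,-.1038,-.989],set_button_top=[.3269,-.2979,-.8969])
st=manip.sense()
for k,v in d.items():
    x=manip.mark_of('wrist',k)[0]; print(k,tri([(r1,np.array(v)),ray('wrist',x['position'],st)]).round(4))
"
```

```text
tcp [0.5247 0.3102 0.1193] yaw 153.2
dial_centre 0.94 [359. 181.] [0.5075 0.3505 0.071 ] 0.4545 0.3456 0.262 0.2675 0.0247 -0.9632
wing_tip 0.95 [286. 191.] [0.4885 0.3104 0.0905] 0.4545 0.3456 0.262 0.191 -0.1976 -0.9615
sample_vial_1 0.74 [478. 191.] [0.5761 0.4457 0.024 ] 0.4545 0.3456 0.262 0.426 0.3507 -0.8339
sample_vial_1 0.63 [431. 263.] [0.6208 0.3818 0.024 ] 0.4545 0.3456 0.262 0.5684 0.1235 -0.8134
dial_centre [0.5041 0.3508 0.0871]
wing_tip [0.4882 0.3131 0.1006]Traceback (most recent call last):
  File "<string>", line 8, in <module>
    x=manip.mark_of('wrist',k)[0]; print(k,tri([(r1,np.array(v)),ray('wrist',x['position'],st)]).round(4))
      ~~~~~~~~~~~~~~~~~~~~~~~~^^^
IndexError: list index out of range
```

View pics/w2.png

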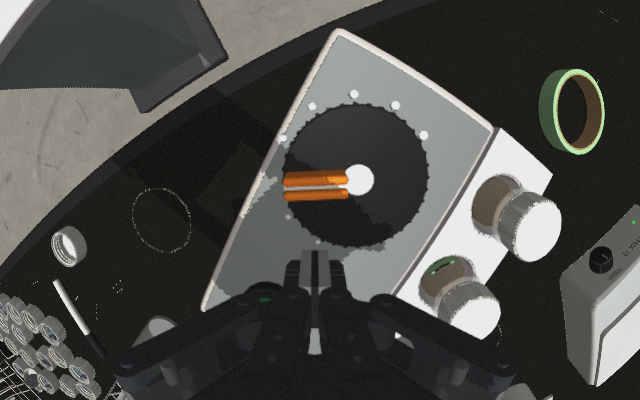

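step_arm --targets "0 0 20 0;0 0 41 0;0 0 41 0;0 0 41 0"

```text
t: 4.55
tcp_pos: [0.5242, 0.3106, 0.078]
tool_rot: [0.231, 0.973, -0.0, -0.0]
force: [-0.6, -0.7, -0.9]
finger_gap: -0.003
gripper_force: 0.0
```

```bash
cat > arc.py <<'E'
from h import *
import sys
# rows for finger-plane angles (deg from wing angle A0) ; args: phi list
C=np.array([.507,.351]); A0=-116; r=.030; d=.0185
st=manip.sense(); p=st["tcp_pos"]; q=st["tool_rot"]; y=2*np.arctan2(q[1],q[0])
X=np.array([np.cos(y),np.sin(y)]); Y=np.array([np.sin(y),-np.cos(y)])
print("tcp",p.round(4),"yaw",np.degrees(y).round(1),"F",st["force"].round(1))
for f in map(float,sys.argv[1:]):
    a=np.radians(A0-f); w=np.array([np.cos(a),np.sin(a)]); t=np.array([w[1],-w[0]])
    g=C+r*w-d*t-p[:2]; turn=(np.degrees(y)-(A0-f-90+360)+180)%360-180
    print(f,"%.1f %.1f %.1f; "%(*(1e3*np.array([g@X,g@Y])),turn))
E
python3 arc.py -10 -5 0 5 10 15 20 24
```

```text
tcp [0.5242 0.3106 0.078 ] yaw 153.2 F [-0.6 -0.7 -0.9]
-10.0 9.8 2.3 -10.8; 
-5.0 12.1 0.4 -5.8; 
0.0 14.7 -1.4 -0.8; 
5.0 17.3 -2.9 4.2; 
10.0 20.1 -4.2 9.2; 
15.0 23.0 -5.3 14.2; 
20.0 26.0 -6.1 19.2; 
24.0 28.4 -6.5 23.2;
```

step_arm --targets "9 0 0 -1;13 -1 0 -1;15 -1 0 -1;17 -3 0 4;20 -4 0 9;23 -5 0 14;26 -6 0 19;26 -6 0 19"

```text
t: 5.35
tcp_pos: [0.4979, 0.3171, 0.0784]
tool_rot: [0.389, 0.921, 0.0, 0.0]
force: [-0.7, -0.6, 0.1]
finger_gap: 0.002
gripper_force: 0.0
```

```bash
python3 arc.py 24 30 35 40 45 50 52; python3 -c "
from m import *
look('w3',('dial_centre','wing_tip'))"
```

```text
tcp [0.4979 0.3171 0.0784] yaw 134.3 F [-0.7 -0.6  0.1]
24.0 1.7 -1.1 4.3; 
30.0 5.1 -2.6 10.3; 
35.0 8.0 -3.6 15.3; 
40.0 11.0 -4.3 20.3; 
45.0 14.0 -4.8 25.3; 
50.0 17.1 -5.0 30.3; 
52.0 18.3 -5.0 32.3; 
tcp [0.4979 0.3171 0.0784] yaw 134.26
dial_centre 0.78 [371. 228.] [0.5069 0.3509 0.071 ] 0.443 0.3733 0.2211 0.3884 -0.1358 -0.9114
wing_tip 0.91 [283. 231.] [0.4706 0.3247 0.0905] 0.443 0.3733 0.2211 0.1944 -0.3422 -0.9193
```

View pics/w3.png

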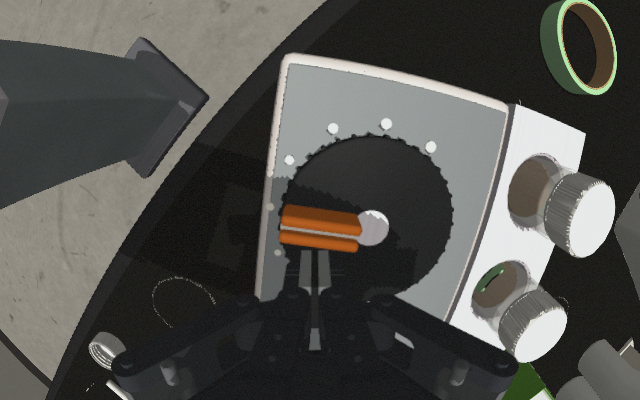

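step_arm --targets "2 -1 0 4;5 -3 0 10;8 -4 0 15;11 -4 0 20;14 -5 0 25;16 -5 0 29;16 -5 0 29"

```text
t: 6.2
tcp_pos: [0.4836, 0.325, 0.078]
tool_rot: [0.607, 0.795, 0.0, -0.0]
force: [-0.9, 1.1, 0.1]
finger_gap: -0.003
gripper_force: 0.0
```

```bash
python3 arc.py 54 60 65 70 75 79 81; python3 -c "
from m import *
look('w4',('dial_centre','wing_tip'))"
```

```text
tcp [0.4836 0.325  0.078 ] yaw 105.3 F [-0.9  1.1  0.1]
54.0 3.2 -2.1 5.3; 
60.0 6.6 -3.6 11.3; 
65.0 9.5 -4.5 16.3; 
70.0 12.5 -5.2 21.3; 
75.0 15.6 -5.6 26.3; 
79.0 18.0 -5.8 30.3; 
81.0 19.3 -5.8 32.3; 
tcp [0.4836 0.325  0.078 ] yaw 105.3
dial_centre 0.86 [365. 227.] [0.5045 0.3502 0.071 ] 0.4628 0.4008 0.2207 0.2548 -0.3094 -0.9162
wing_tip 0.75 [281. 228.] [0.4622 0.3463 0.0905] 0.4628 0.4008 0.2207 -0.0045 -0.386 -0.9225
```

step_arm --targets "3 -2 0 5;6 -4 0 11;9 -4 0 16;12 -5 0 21;15 -6 0 26;18 -6 0 30;18 -6 0 30"

```text
t: 7.05
tcp_pos: [0.4732, 0.3409, 0.078]
tool_rot: [0.792, 0.611, 0.0, 0.0]
force: [-0.6, -0.4, -0.3]
finger_gap: -0.003
gripper_force: 0.0
```

```bash
python3 arc.py 84 90 95 100 105 109 111; python3 -c "
from m import *
look('w5',('dial_centre','wing_tip'))"
```

```text
tcp [0.4732 0.3409 0.078 ] yaw 75.3 F [-0.6 -0.4 -0.3]
84.0 2.7 -1.4 5.3; 
90.0 6.1 -2.9 11.3; 
95.0 9.0 -3.8 16.3; 
100.0 12.0 -4.5 21.3; 
105.0 15.1 -4.9 26.3; 
109.0 17.5 -5.1 30.3; 
111.0 18.7 -5.1 32.3; 
tcp [0.4732 0.3409 0.078 ] yaw 75.31
dial_centre 0.75 [368. 226.] [0.5055 0.3521 0.071 ] 0.4931 0.4169 0.2207 0.0756 -0.396 -0.9151
dial_centre 0.28 [320. 220.] [0.482  0.3622 0.071 ] 0.4931 0.4169 0.2207 -0.0695 -0.3423 -0.937
wing_tip 0.9 [285. 231.] [0.4665 0.368  0.0905] 0.4931 0.4169 0.2207 -0.1881 -0.3449 -0.9196
wing_tip 0.63 [428.  39.] [0.5489 0.4367 0.0905] 0.4931 0.4169 0.2207 0.3899 0.1383 -0.9104
```

View pics/w5.png

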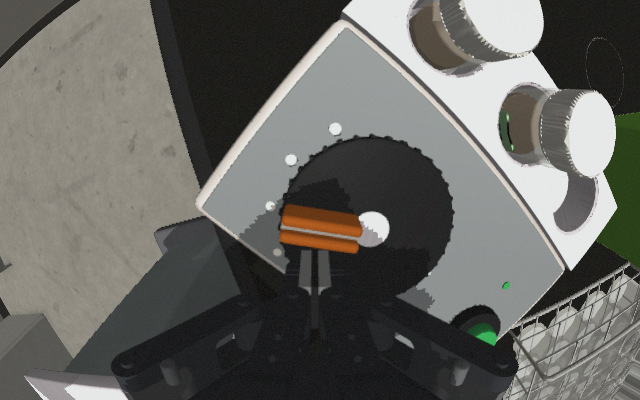

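step_arm --targets "3 -1 0 5;6 -3 0 11;9 -4 0 16;12 -5 0 21;15 -5 0 26;17 -5 0 29;17 -5 0 29"

```text
t: 7.9
tcp_pos: [0.4728, 0.3584, 0.0779]
tool_rot: [0.919, 0.393, 0.0, -0.0]
force: [0.1, 0.7, 0.3]
finger_gap: -0.0
gripper_force: 0.0
```

```bash
python3 -c "
from m import *
look('w6',('dial_centre','wing_tip','set_button_top'))"
```

```text
tcp [0.4728 0.3584 0.0779] yaw 46.3
dial_centre 0.78 [369. 227.] [0.5068 0.3521 0.071 ] 0.5271 0.4152 0.2207 -0.1243 -0.3853 -0.9144
wing_tip 0.98 [287. 229.] [0.4818 0.3854 0.0905] 0.5271 0.4152 0.2207 -0.3215 -0.2116 -0.923
wing_tip 0.61 [368. 229.] [0.5083 0.3597 0.0905] 0.5271 0.4152 0.2207 -0.1321 -0.3888 -0.9118
set_button_top 0.88 [537. 276.] [0.5675 0.2493 0.082 ] 0.5271 0.4152 0.2207 0.1834 -0.7543 -0.6304
```

View pics/w6.png

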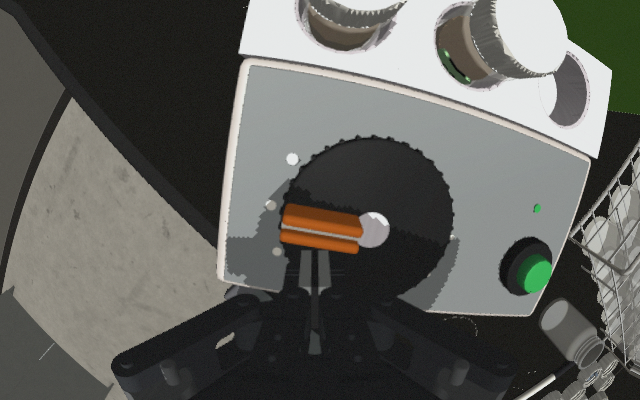

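step_arm --targets "-6 0 0 0;-12 0 0 0;-12 0 -20 0;-12 0 -38 0;-14 40 -38 0;-15 85 -38 0;-15 125 -38 0;-15 144 -38 0;-15 144 -38 0;-15 144 -25 0;-15 144 -12 0;-15 144 -12 0"

```text
t: 9.3
tcp_pos: [0.5625, 0.2486, 0.087]
tool_rot: [0.919, 0.394, -0.003, -0.001]
force: [0.0, -0.1, 0.7]
finger_gap: -0.002
gripper_force: 0.0
```

```bash
python3 -c "
from m import *
look('w7',('dial_centre','wing_tip','set_button_top'))
ims=[manip.snapshot(c) for c in ('scene','top')]
print(manip.mark_of('top','set_button_top'))
save('v7',np.hstack([cv2.resize(ims[0][150:270,220:360],(400,343)),cv2.resize(ims[1][130:250,220:360],(400,343))]))
"
```

```text
tcp [0.5625 0.2486 0.087 ] yaw 46.35
dial_centre 0.68 [128. 194.] [0.5044 0.3518 0.071 ] 0.6178 0.3056 0.2293 -0.5668 0.2305 -0.7909
wing_tip 0.97 [ 60. 195.] [0.4785 0.3849 0.0905] 0.6178 0.3056 0.2293 -0.6571 0.3738 -0.6545
set_button_top 0.94 [323. 254.] [0.5686 0.2483 0.082 ] 0.6178 0.3056 0.2293 -0.2977 -0.3466 -0.8895
set_button_top 0.44 [234.  28.] [0.6181 0.3618 0.082 ] 0.6178 0.3056 0.2293 0.0014 0.3565 -0.9343
[]
```

View pics/w7.png

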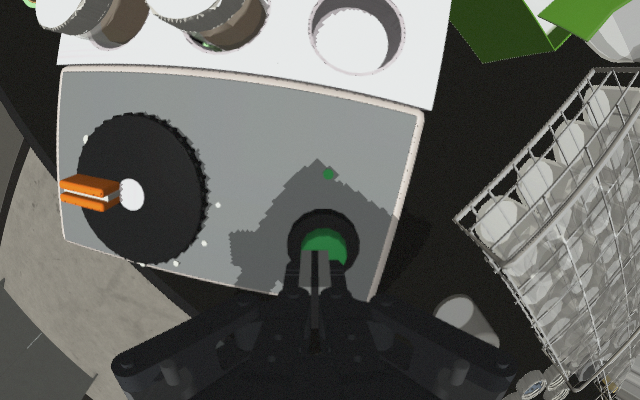

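step_arm --targets "4 4 0 0;4 4 4 0;4 4 7 0;4 4 10 0;4 4 12 0;4 4 13 0;4 4 13 0;4 4 13 0"

```text
t: 10.45
tcp_pos: [0.5721, 0.248, 0.0773]
tool_rot: [0.92, 0.393, 0.0, 0.0]
force: [-0.4, -0.6, 3.2]
finger_gap: 0.0
gripper_force: 2.0
```

step_arm --targets "0 0 1 0;0 0 2 0;0 0 3 0;0 0 3 0;0 0 3 0"

```text
t: 10.95
tcp_pos: [0.5721, 0.248, 0.0759]
tool_rot: [0.92, 0.393, 0.0, 0.0]
force: [-2.7, -1.9, 14.0]
finger_gap: -0.004
gripper_force: 7.0
```

Force rose past 5 N to 14 N against the end stop, so the button is fully down. Release.

step_arm --targets "0 0 1 0;0 0 1 0;0 0 -10 0;0 0 -40 0;-20 40 -90 0;-40 60 -120 0;-40 60 -120 0;-40 60 -120 0;-40 60 -120 0"

```text
t: 11.85
tcp_pos: [0.586, 0.1782, 0.1923]
tool_rot: [0.92, 0.393, -0.002, -0.001]
force: [-0.6, 0.0, -0.2]
finger_gap: 0.002
gripper_force: 0.0
```

```bash
python3 -c "
from m import *
look('w8',('dial_centre','wing_tip','set_button_top'))
a=manip.snapshot('top'); 
for n in ('vial_empty','cap_loose','sample_vial_1','set_button_top'):print(n,[(round(x['p'],2),np.round(x['position']),atz(ray('top',x['position']),.082 if 'set' in n else .024 if 'sam' in n else 0).round(3)) for x in manip.mark_of('top',n)[:2]])
save('v8',cv2.resize(a[110:290,200:440],None,fx=3.3,fy=3.3))
"
```

```text
tcp [0.586  0.1782 0.1923] yaw 46.22
dial_centre 0.59 [128. 130.] [0.505  0.3525 0.071 ] 0.641 0.2349 0.3348 -0.4257 0.3686 -0.8264
dial_centre 0.16 [ 86. 131.] [0.4675 0.3946 0.071 ] 0.641 0.2349 0.3348 -0.4903 0.4514 -0.7456
wing_tip 0.98 [ 86. 130.] [0.4806 0.3829 0.0905] 0.641 0.2349 0.3348 -0.4895 0.4518 -0.7458
set_button_top 0.71 [242. 157.] [0.5695 0.2493 0.082 ] 0.641 0.2349 0.3348 -0.2717 0.055 -0.9608
set_button_top 0.57 [194.  87.] [0.5833 0.321  0.082 ] 0.641 0.2349 0.3348 -0.2109 0.3153 -0.9253
vial_empty []
cap_loose []
sample_vial_1 [(0.97, array([265., 167.]), array([0.616, 0.387, 0.024])), (0.84, array([236., 183.]), array([0.576, 0.453, 0.024]))]
set_button_top [(0.4, array([323., 180.]), array([0.571, 0.249, 0.082]))]
```

View pics/w8.png

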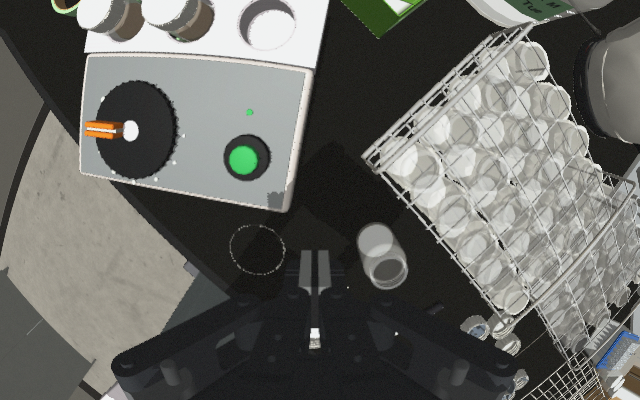

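```bash
python3 -c "
from station import manip
print(manip.sign_off())"
```

```text
the job is handed in; nothing more can be done
None
```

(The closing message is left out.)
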